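# Fit the bayonet cap on the air-filter housing and hold it home

### The job

Fit the blue knurled cap onto the filter housing: set it over the spigot, turn it under light downward pressure until the hidden keyways inside it drop over the three pins, then push it fully home against the spring, its rim flush on the flange. The spring lifts the cap again if you let go, so finish while still holding it pushed home. Do not force it, and leave the tape roll, spray can and red case where they are.

Things in the scene. Friction and masses are not known exactly. Their poses are not given: they have to be found in the camera images.
- cap: Blue round cap, loose, standing on the bench open side down: 56 mm across, 44 mm high, about 0.12 kg, ribbed (knurled) side wall, pale disc on its closed flat top. Can be gripped across its diameter at any yaw. Origin: centre of the lower rim; z up along its axis. Inside, the rim's opening is 45 mm wide and the ceiling lies 36 mm above the rim.
- lands (a point): On the cap's axis, 4 mm above its rim: lower end of three inward lands that narrow the bore to 35 mm. Between them are three keyways, 120 degrees apart, about 9 mm wide, open below and hidden from outside. Where they are round the cap is not told and no mark shows it: feel for them by turning.
- housing: Air-filter housing bolted to the bench (fixed): steel foot 120 mm across, 10 mm thick; grey body 72 mm across; aluminium flange 88 mm across with its upper face 66 mm above the bench; a brass side stub below the flange, out to 56 mm from the axis. On the flange stands a steel spigot, 32 mm across and 26 mm high, tapered in its top 4 mm. Origin: centre of its underside; z up.
- seat (a point): Centre of the flange's upper face, on the housing's axis, 66 mm above the bench. The cap is home when its origin is here (rim on the flange).
- pins (a point): On the axis, 16 mm above the flange: top of the 3 brass pins, 5 mm thick, 120 degrees apart, that stick out of the spigot to 21 mm from the axis (their direction is not told). With keyways off the pins the cap stops with its rim 12 mm above the flange; with them over the pins (within about 0.09 rad, never over 120 degrees of turn away, either way) it goes down.
- plunger_tip (a point): Top of an orange spring plunger, 18 mm across, standing 15 mm above the spigot (41 mm above the flange). It meets the cap's ceiling when the rim is 5 mm above the flange, with about 4 N, rising to about 10 N when the cap is home; it lifts a released cap by those 5 mm.
- tape: Bystander: white tape roll lying flat, 80 mm across, 30 mm high, loose. Origin: centre of its underside.
- spray: Bystander: blue spray can, 52 mm across, 150 mm tall, loose, upright. Origin: centre of its underside.
- case: Bystander: red flat case, 100 x 140 mm, 35 mm high, loose. Origin: centre of its underside.
Not all that is in view belongs to the job. What is meant by the cap is not green, orange or yellow, and is the smaller of those in its own colour.

How it is judged:
By the outcome, as a careful person would: the job done as asked, in the order asked, and still so for the second after the job is handed in, while the arm keeps its last pose, push and grip.
It also fails if it takes over 61 s, if anything falls off the work surface, if the arm or the gripper's body presses on something with over 40 N, if the wrist force passes 120 N, or if a joint passes its speed limit or range.

### The arm

A 6-joint arm with a two-finger parallel gripper is mounted at the origin on the work surface. World frame = base frame: x ahead of the robot, y to its left, z up, the work surface at z = 0. Lengths are in mm, angles in rad, forces in N, time in s.
With the tool pointing down it reaches from about 375 to 975 mm from the base axis. Payload 3.8 kg.
Tool frame: the origin (TCP) lies between the finger pads; the fingertips stand 11 mm ahead of it and the grasp point (between the pads) lies 8 mm behind it; z points along the fingers, y is the line along which they close (so a half turn about z gives the same grasp; the last joint's range is limited). The gripper opens to 88 mm and grips with 3 to 60 N. Pads are 18 mm wide; open, the fingers measure 123 mm over their backs; the gripper's body (75 mm by 187 mm) begins 45 mm behind the grasp point.
Start: joints at [1.251, 0.264, 1.604, -0, 1.274, -0.037], TCP at [188.354, 648.183, 249.706] pointing down, gripper open.
Joint ranges: [-2.63, 2.63], [-0.94, 2.18], [0.31, 2.57], [-1.31, 4.45], [0, 2.66], [-2.55, 2.55]. Speed limits (rad/s): [2.57, 2.57, 3.14, 3.14, 3.14, 3.14].

### API

Orientations are given as a unit quaternion [w, x, y, z].
In Python, from cell import env gives the robot as it stands.
- The arm moves only by the shell command python3 -m pendant 'ROWS' [FORCE]. ROWS is a JSON object of lists of equal length, an entry for each row: "rot": the turn, a rotation vector about the tool's x, y, z in degrees, a list of three; "translation": the shift along the tool's x, y, z in mm, a list of three; "grip": the closure, from -1 (fully open) to 1 (shut). A call has 1 to 12 rows; each row is the pose to reach, as a shift and turn from the pose commanded when the call began, along the tool's axes at that moment; what a row does not reach only later rows make up. A row lasts 1/12 s, in which the tool goes at most 41.7 mm and 7.16 degrees, less where a joint would pass 70% of its speed; a pose out of reach is approached as far as the arm can. A call with a gripper value outside its range is refused whole. The fingers move at their own pace and stop on an object; FORCE is the grip in N (left out, the last holds). Time passes only in rows, so rows that repeat a pose let the fingers close. It gives the time, the measured TCP pose, the force, the opening and the grip force at its end, in the units of the state.
- env.get_state(): the state, without advancing time (a new reading comes with each control period).
- env.grab_frame(name): name is "scene" or "side" or "wrist"; returns the picture (400x640x3 uint8, red, green, blue); there is no depth.
- env.camera_model(name): a dict with "mtx" (3x3 intrinsics, pixels), "dist_coeffs" ([k1, k2, p1, p2, k3] as OpenCV has them; the pictures are not rectified), "world_to_cam" (4x4, takes a point from world to camera coordinates). Camera axes: x right, y down, z forward; pixel columns grow to the right and rows downward; lengths in mm; the calibration is good to about 2 mm. A picture is of the moment at which its call begins: read the wrist's pose just before it. camera_model takes no time and is no camera call; for the wrist camera it gives the pose at the moment of the call.
- env.hand_in(): hands the job in; it is judged then, once.
The state is a dict: "t": time; "joint_pos": joint angles; "dq": joint speeds; "tau": joint torques, N m; "eef_pos": TCP position; "orientation": TCP orientation; "wrist_force": force on the tool from outside, world axes, zero at the start; "torque": the same for the moment, N m; "opening": finger opening in mm; "gripper_force": force on a finger pad.
Only numpy, scipy, OpenCV 4.12 (cv2) and the standard library are available. Lean on these libraries where they do the work, as an engineer would, in place of code of your own. Each camera call takes 0.05 s, during which the arm holds its last target. There are 200 camera calls.

## Working session

There is one attempt and no reset: what is moved stays moved. The work goes in short steps, Python scripts to look and compute and a shell command to move; the robot and the scene stay as the last step left them, time stands still between calls to the robot, and variables do not carry over. Pictures are saved under pics/ and viewed, at most 10 in all, crops included, and the job is handed in when it is done.

```bash
mkdir -p pics; ls; python3 - <<'E'
from cell import env
import cv2
print(env.get_state())
for n in("scene","side"):
    cv2.imwrite(f"pics/{n}.png",env.grab_frame(n)[:,:,::-1])
E
```

```text
pics
{'t': 0.0, 'joint_pos': array([ 1.25109612e+00,  2.64754797e-01,  1.60534522e+00, -3.31351401e-06,
        1.27369492e+00, -3.68782740e-02]), 'dq': array([-0.00032291,  0.00062795, -0.00035496,  0.00069301, -0.0004477 ,
        0.00066933]), 'tau': array([ 2.64848844e-03, -5.02131736e+01, -3.56871557e+01,  7.32744928e-02,
        2.96216039e-02, -1.55470743e-04]), 'eef_pos': array([188.14672007, 647.54659874, 248.40240793]), 'orientation': array([-1.93724471e-04,  1.40939570e-01,  9.90017588e-01, -1.08396628e-03]), 'wrist_force': array([ 1.07979928, -0.71517496,  0.05333611]), 'torque': array([-0.06173757, -0.01353004,  0.06298002]), 'gripper_force': 0.0, 'opening': 87.94142610286833}
```

View pics/scene.png

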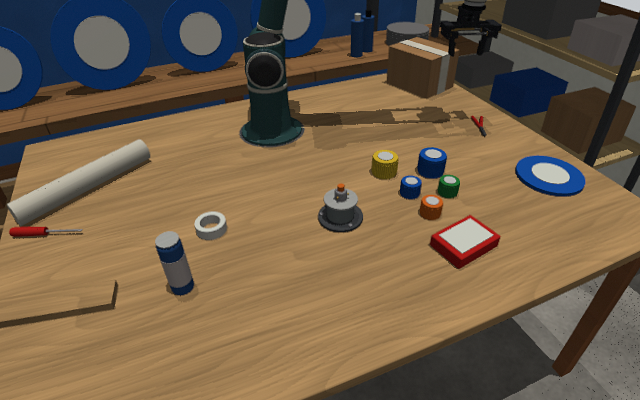

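View pics/side.png

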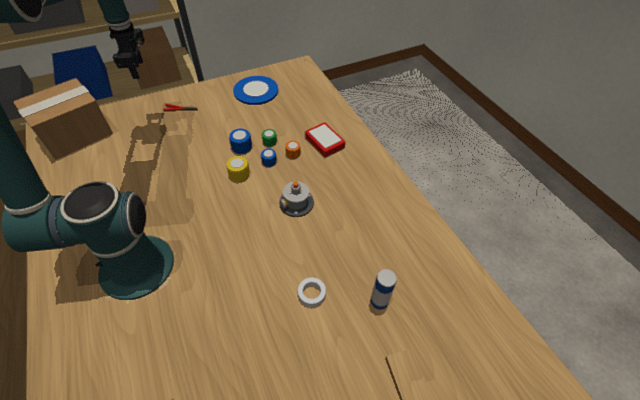

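The caps in the scene view are yellow (385,164), large blue (432,162), small blue (411,187), green (449,186) and orange (431,207). The small blue one fits because it is blue and the smaller of the two blues; it appears at (268,157) in the side view. I'll enlarge both views to confirm this and to measure.

```bash
python3 - <<'E'
import cv2,numpy as np
a=cv2.imread("pics/scene.png");b=cv2.imread("pics/side.png")
A=cv2.resize(a[140:240,310:510],None,fx=4,fy=4,interpolation=cv2.INTER_CUBIC)
B=cv2.resize(b[120:220,220:360],None,fx=4,fy=4,interpolation=cv2.INTER_CUBIC)
A=A[:300];cv2.imwrite("pics/cropA.png",cv2.resize(a[140:240,310:470],None,fx=5,fy=5,interpolation=cv2.INTER_CUBIC))
cv2.imwrite("pics/cropB.png",cv2.resize(b[120:220,220:360],None,fx=5,fy=5,interpolation=cv2.INTER_CUBIC))
E
```

```text
(no output)
```

View pics/cropA.png

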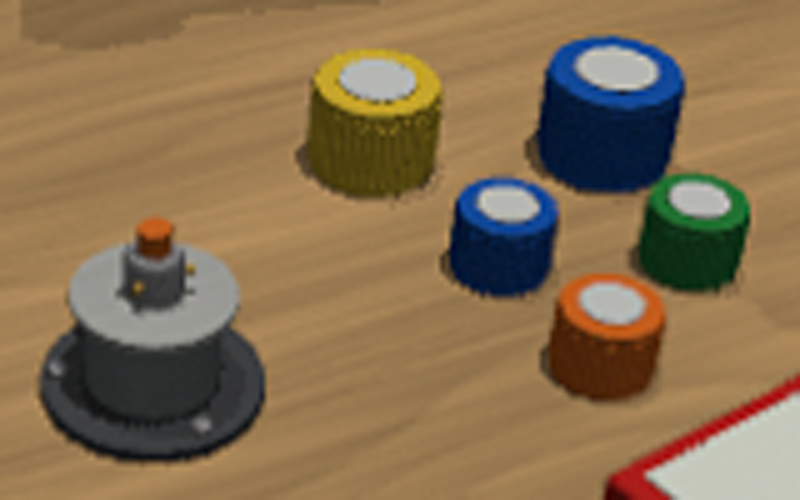

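View pics/cropB.png

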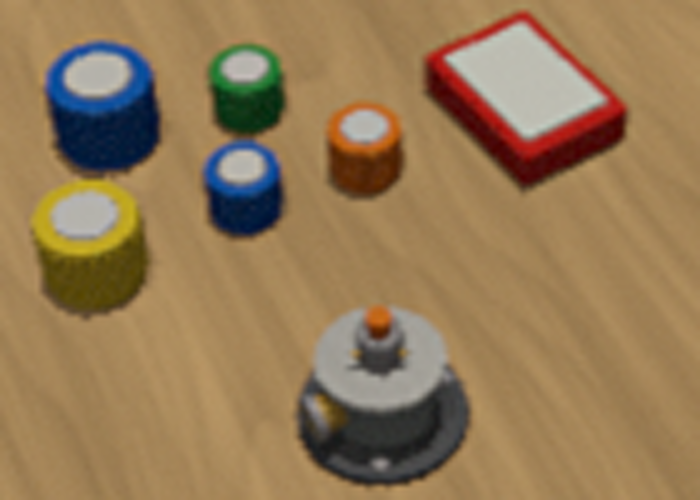

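The crops confirm the small blue cap, with disc centre at scene crop (509,204) and side crop (241,167). The flange is centred near (154,295) and (380,358), and brass pins are visible at scene (138,287),(190,270) and side (357,353),(403,353). Next I'll triangulate.

```bash
cat >h.py <<'E'
import cv2,numpy as np
from cell import env
def ray(cm,uv):
    K,d,T=[np.array(cm[k],float) for k in("mtx","dist_coeffs","world_to_cam")]
    p=cv2.undistortPoints(np.array([[uv]],float),K,d)[0,0]
    R=T[:3,:3];o=-R.T@T[:3,3];v=R.T@np.array([*p,1]);return o,v/np.linalg.norm(v)
def plane(cm,uv,z):
    o,v=ray(cm,uv);return o+v*(z-o[2])/v[2]
def tri(rs):
    A=sum(np.eye(3)-np.outer(v,v) for o,v in rs);b=sum((np.eye(3)-np.outer(v,v))@o for o,v in rs)
    return np.linalg.solve(A,b)
E
python3 - <<'E'
from h import *
np.set_printoptions(precision=1,suppress=True)
S,D=env.camera_model("scene"),env.camera_model("side")
s=lambda u,v:((u+.5)/5-.5+310,(v+.5)/5-.5+140)
d=lambda u,v:((u+.5)/5-.5+220,(v+.5)/5-.5+120)
for n,a,b,z in[("cap",(509,204),(241,167),44),("flange",(154,295),(380,358),66),("plunger",(155,225),(378,315),107),("yel",(378,79),(84,215),None),("big",(617,68),(97,74),None),("green",(700,199),(245,68),44),("orange",(612,303),(364,127),44)]:
    t=tri([ray(S,s(*a)),ray(D,d(*b))]);z=z or t[2]
    print(n,t,plane(S,s(*a),z),plane(D,d(*b),z))
for p in[(138,287),(190,270)]:print("pinS",plane(S,s(*p),80))
for p in[(357,353),(403,353)]:print("pinD",plane(D,d(*p),80))
print(env.camera_model("wrist")["world_to_cam"])
print(plane(S,(498,239),35),plane(S,(459,265),35))
E
```

```text
cap [516.7 245.8  43. ] [517.6 245.3  44. ] [516.4 244.6  44. ]
flange [532.   20.   62.9] [535.6  18.1  66. ] [531.1  17.9  66. ]
plunger [531.9  19.9 107.3] [531.4  20.1 107. ] [532.   20.1 107. ]
yel [394.4 231.1  58.8] [394.6 230.9  58.8] [394.4 231.3  58.8]
big [447.7 363.2  62.8] [447.8 362.9  62.8] [447.7 363.4  62.8]
green [557.5 345.3  43.4] [557.6 345.5  44. ] [557.2 343.9  44. ]
orange [615.3 246.5  43.7] [615.6 246.3  44. ] [615.2 246.   44. ]
pinS [542.5   5.8  80. ]
pinS [540.6  35.8  80. ]
pinD [514.9  17.3  80. ]
pinD [542.3   4.8  80. ]
[[   0.3    1.    -0.  -673.6]
 [   0.9   -0.3    0.3  -39.4]
 [   0.3   -0.1   -1.   387.9]
 [   0.     0.     0.     1. ]]
[797.1 312.6  35. ] [826.7 175.   35. ]
```

```bash
cat >>h.py <<'E'
from scipy.spatial.transform import Rotation as Ro
def to(c,yaw,p):
    "shift in tool axes from commanded point c with tool-y heading yaw (deg), tool down, to p"
    a=np.radians(yaw);y=np.array([np.cos(a),np.sin(a),0]);z=np.array([0,0,-1]);x=np.cross(y,z)
    return np.round(np.array([x,y,z])@(np.array(p)-c),1)
def heading():
    s=env.get_state();w,x,y,z=s["orientation"];v=Ro.from_quat([x,y,z,w]).as_matrix()
    return s["eef_pos"].round(1),np.degrees(np.arctan2(v[1,1],v[0,1])).round(2),v[:,2].round(4)
E
python3 -c "
from h import *
print(heading(), to([188.354,648.183,249.706],73.79,[517,245.5,180]))"
```

```text
(array([188.2, 647.6, 248.5]), np.float64(73.8), array([-6.0e-04, -1.9e-03, -1.0e+00])) [-428.  -294.9   69.7]
```

```bash
python3 -m pendant '{"translation":[[-15,-10,0],[-45,-31,5],[-85,-58,10],[-125,-86,20],[-160,-110,30],[-195,-134,35],[-230,-158,40],[-265,-182,45],[-300,-207,50],[-335,-231,55],[-370,-255,60],[-400,-276,65]],"rot":[[0,0,-1],[0,0,-3],[0,0,-5],[0,0,-8],[0,0,-10],[0,0,-13],[0,0,-15],[0,0,-18],[0,0,-20],[0,0,-22],[0,0,-24],[0,0,-26.2]],"grip":[-1,-1,-1,-1,-1,-1,-1,-1,-1,-1,-1,-1]}' 20
python3 -c "
from h import *
t=to([0,0,0],73.79,[0,0,0]);a=np.radians(73.79);x=np.array([-np.sin(a)*-1,0,0])
y=np.array([np.cos(a),np.sin(a),0]);x=np.cross(y,[0,0,-1]);c=np.array([188.354,648.183,249.706])-400*x-276*y+np.array([0,0,-65.])
print(c,heading(),to(c,99.99,[517,245.5,180]))"
```

```text
t: 1.1
eef_pos: [484.2, 284.3, 186.7]
orientation: [-0.0, -0.088, 0.996, -0.0]
wrist_force: [0.4, 1.4, 0.2]
opening: 87.9
gripper_force: 0.0
[495.40418868 271.49190423 184.706     ] (array([484.2, 284.3, 186.7]), np.float64(100.1), array([-3.e-04, -1.e-04, -1.e+00])) [-16.8 -29.3   4.7]
```

```bash
python3 -m pendant '{"translation":[[-8,-15,2],[-14,-24,4],[-16.8,-29.3,4.7],[-16.8,-29.3,4.7],[-16.8,-29.3,4.7],[-16.8,-29.3,4.7]],"rot":[[0,0,0],[0,0,0],[0,0,0],[0,0,0],[0,0,0],[0,0,0]],"grip":[-1,-1,-1,-1,-1,-1]}'
python3 -c "
from h import *
print(heading());f=env.grab_frame('wrist');cm=env.camera_model('wrist')
import pickle;pickle.dump(cm,open('w1.pkl','wb'));cv2.imwrite('pics/w1.png',f[:,:,::-1])
print(cv2.projectPoints(np.array([[517,245.5,44.]]),cv2.Rodrigues(np.array(cm['world_to_cam'])[:3,:3])[0],np.array(cm['world_to_cam'])[:3,3],np.array(cm['mtx']),np.array(cm['dist_coeffs']))[0])"
```

```text
t: 1.6
eef_pos: [504.5, 261.5, 182.5]
orientation: [-0.0, -0.088, 0.996, 0.0]
wrist_force: [0.7, -0.0, 0.5]
opening: 88.2
gripper_force: 0.0
(array([504.5, 261.5, 182.5]), np.float64(100.08), array([-2.e-04,  4.e-04, -1.e+00]))
[[[300.01992804 199.09762994]]]
```

View pics/w1.png

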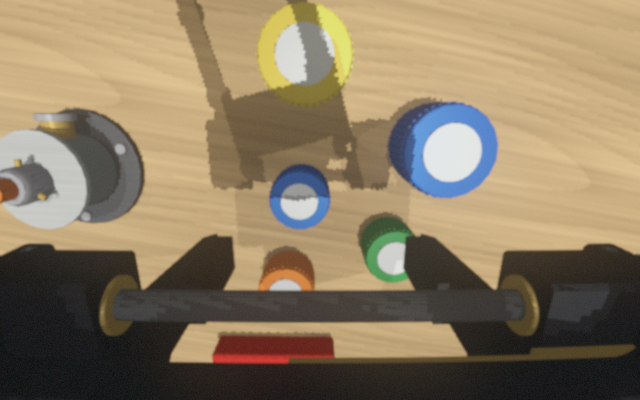

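The small blue cap is at (300,200), between the large blue (452,152) and the orange (287,272). The housing is at the left, with its plunger at (5,190). I'll take the pale disc's centroid for precision.

```bash
python3 - <<'E'
from h import *
import pickle
cm=pickle.load(open('w1.pkl','rb'));f=cv2.imread('pics/w1.png')
h=cv2.cvtColor(f,cv2.COLOR_BGR2HSV)
c=f[160:235,265:335];hh=h[160:235,265:335]
b=((hh[...,0]>100)&(hh[...,0]<125)&(hh[...,1]>120)).astype(np.uint8)
# hole of blue blob = disc
cs,hi=cv2.findContours(b,cv2.RETR_CCOMP,cv2.CHAIN_APPROX_NONE)
for k,i in zip(cs,hi[0]):
    if cv2.contourArea(k)>150:
        e=cv2.fitEllipse(k);u=(e[0][0]+265,e[0][1]+160);print(i[3],u,e[1:],plane(cm,u,44))
print(heading())
E
```

```text
-1 (299.4188804626465, 198.33071899414062) ((56.871212005615234, 58.148338317871094), 1.419895052909851) [516.37693828 244.84374598  44.        ]
0 (298.8580665588379, 201.15759658813477) ((39.49189376831055, 40.691837310791016), 108.31080627441406) [519.12400535 244.76518315  44.        ]
(array([504.5, 261.6, 182.7]), np.float64(100.1), array([ 1.e-04,  4.e-04, -1.e+00]))
```

```bash
python3 -c "
from h import *
print(to([504.5,261.55,182.6],100.1,[517.7,244.9,18]))"
```

```text
[-10.1 -18.7 164.6]
```

```bash
python3 -m pendant '{"translation":[[-5,-9,10],[-10.1,-18.7,30],[-10.1,-18.7,55],[-10.1,-18.7,80],[-10.1,-18.7,105],[-10.1,-18.7,125],[-10.1,-18.7,142],[-10.1,-18.7,155],[-10.1,-18.7,162],[-10.1,-18.7,164],[-10.1,-18.7,164],[-10.1,-18.7,164]],"rot":[[0,0,0],[0,0,0],[0,0,0],[0,0,0],[0,0,0],[0,0,0],[0,0,0],[0,0,0],[0,0,0],[0,0,0],[0,0,0],[0,0,0]],"grip":[-1,-1,-1,-1,-1,-1,-1,-1,-1,-1,-1,-1]}'; python3 -m pendant '{"translation":[[0,0,0],[0,0,0],[0,0,0],[0,0,0],[0,0,0],[0,0,0],[0,0,0],[0,0,0],[0,0,0],[0,0,0],[0,0,0],[0,0,0]],"rot":[[0,0,0],[0,0,0],[0,0,0],[0,0,0],[0,0,0],[0,0,0],[0,0,0],[0,0,0],[0,0,0],[0,0,0],[0,0,0],[0,0,0]],"grip":[0,0.4,1,1,1,1,1,1,1,1,1,1]}' 6
```

```text
t: 2.65
eef_pos: [519.2, 244.0, 19.3]
orientation: [0.001, -0.087, 0.996, 0.0]
wrist_force: [0.6, 0.4, 0.7]
opening: 87.9
gripper_force: 0.0
t: 3.65
eef_pos: [518.6, 243.9, 18.8]
orientation: [0.0, -0.087, 0.996, 0.0]
wrist_force: [-1.3, 1.0, 5.9]
opening: 55.9
gripper_force: 6.0
```

```bash
python3 -m pendant '{"translation":[[0,0,0],[0,0,0],[0,0,0],[0,0,0],[0,0,0],[0,0,0],[0,0,0],[0,0,0],[0,0,0],[0,0,0]],"rot":[[0,0,0],[0,0,0],[0,0,0],[0,0,0],[0,0,0],[0,0,0],[0,0,0],[0,0,0],[0,0,0],[0,0,0]],"grip":[-0.5,-1,-1,-1,-1,-1,-1,-1,-1,-1]}'; python3 -m pendant '{"translation":[[0,0,0],[0,0,0],[0,0,0],[0,0,0],[0,0,0],[0,0,0],[0,0,0],[0,0,0],[0,0,0],[0,0,0],[0,0,0],[0,0,0]],"rot":[[0,0,4],[0,0,10],[0,0,16],[0,0,22],[0,0,29],[0,0,36],[0,0,43],[0,0,50],[0,0,56],[0,0,61],[0,0,65],[0,0,65]],"grip":[-1,-1,-1,-1,-1,-1,-1,-1,-1,-1,-1,-1]}' ; python3 -m pendant '{"translation":[[0,0,0],[0,0,0],[0,0,0],[0,0,0],[0,0,0],[0,0,0],[0,0,0],[0,0,0],[0,0,0],[0,0,0],[0,0,0],[0,0,0]],"rot":[[0,0,0],[0,0,0],[0,0,0],[0,0,0],[0,0,0],[0,0,0],[0,0,0],[0,0,0],[0,0,0],[0,0,0],[0,0,0],[0,0,0]],"grip":[0,0.4,1,1,1,1,1,1,1,1,1,1]}' 6
```

```text
t: 4.48
eef_pos: [518.3, 243.7, 18.5]
orientation: [-0.0, -0.087, 0.996, -0.0]
wrist_force: [-0.2, -0.1, 0.1]
opening: 88.1
gripper_force: 0.0
t: 5.48
eef_pos: [518.4, 243.7, 18.5]
orientation: [0.0, 0.463, 0.887, 0.0]
wrist_force: [-0.5, -0.6, 0.0]
opening: 88.0
gripper_force: 0.0
t: 6.48
eef_pos: [518.4, 243.6, 18.5]
orientation: [-0.0, 0.462, 0.887, -0.0]
wrist_force: [-0.5, 0.3, 0.9]
opening: 56.7
gripper_force: 6.0
```

```bash
python3 -m pendant '{"translation":[[0,0,0],[0,0,0],[0,0,-2],[0,0,-8],[0,0,-20],[0,0,-40],[0,0,-62],[0,0,-85],[0,0,-108],[0,0,-124],[0,0,-130],[0,0,-130]],"rot":[[0,0,0],[0,0,0],[0,0,0],[0,0,0],[0,0,0],[0,0,0],[0,0,0],[0,0,0],[0,0,0],[0,0,0],[0,0,0],[0,0,0]],"grip":[1,1,1,1,1,1,1,1,1,1,1,1]}' 25; python3 -c "
from h import *
p,y,z=heading();print(p,y,z,to(p,y,[532,20,p[2]]))"
```

```text
t: 7.48
eef_pos: [519.9, 244.3, 151.5]
orientation: [0.002, 0.462, 0.887, 0.002]
wrist_force: [-0.5, -0.6, -1.7]
opening: 55.8
gripper_force: 25.0
[519.9 244.3 151.5] 35.0 [ 0.0048  0.002  -1.    ] [-190.7 -118.7    0. ]
```

```bash
python3 -c "
from h import *
p,y,z=heading();print(p,y,z,to(p,35,[575,-42,155]))"
```

```text
[519.9 244.3 151.5] 35.0 [ 0.0048  0.002  -1.    ] [-266.1 -119.1   -3.5]
```

```bash
python3 -m pendant '{"translation":[[-10,-5,0],[-33,-15,-2],[-60,-27,-3],[-90,-40,-3],[-120,-54,-3],[-150,-67,-3],[-180,-81,-3],[-210,-94,-3],[-235,-105,-3],[-255,-114,-3],[-266,-119,-3],[-266,-119,-3]],"rot":[[0,0,0],[0,0,0],[0,0,0],[0,0,0],[0,0,0],[0,0,0],[0,0,0],[0,0,0],[0,0,0],[0,0,0],[0,0,0],[0,0,0]],"grip":[1,1,1,1,1,1,1,1,1,1,1,1]}'; python3 -m pendant '{"translation":[[0,0,0],[0,0,0],[0,0,0],[0,0,0]],"rot":[[0,0,0],[0,0,0],[0,0,0],[0,0,0]],"grip":[1,1,1,1]}'
python3 -c "
from h import *
print(heading());cm=env.camera_model('wrist');f=env.grab_frame('wrist')
import pickle;pickle.dump(cm,open('w2.pkl','wb'));cv2.imwrite('pics/w2.png',f[:,:,::-1])
h=cv2.cvtColor(f,cv2.COLOR_RGB2HSV);m=((h[...,0]<14)&(h[...,1]>150)&(h[...,2]>120)).astype(np.uint8)
for k in cv2.findContours(m,0,1)[0]:
  if cv2.contourArea(k)>60:print(cv2.contourArea(k),cv2.boundingRect(k))
T=np.array(cm['world_to_cam']);q=lambda P:cv2.projectPoints(np.array(P,float),cv2.Rodrigues(T[:3,:3])[0],T[:3,3],np.array(cm['mtx']),np.array(cm['dist_coeffs']))[0].reshape(-1,2)
print(q([[531.9,20,107],[531.9,20,66],[531.9,20,92]]))"
```

```text
t: 8.48
eef_pos: [572.6, -45.1, 149.8]
orientation: [-0.001, 0.463, 0.886, -0.001]
wrist_force: [0.4, -0.6, -0.3]
opening: 56.3
gripper_force: 25.0
t: 8.82
eef_pos: [573.2, -41.2, 151.3]
orientation: [-0.0, 0.461, 0.887, 0.0]
wrist_force: [1.2, -1.4, -0.2]
opening: 55.8
gripper_force: 25.0
(array([573.2, -41.2, 151.3]), np.float64(35.09), array([-3.e-04,  2.e-04, -1.e+00]))
453.5 (621, 50, 19, 46)
[[319.45462498 100.98675987]
 [319.32748661 102.67792819]
 [319.40180437 101.68934378]]
```

View pics/w2.png

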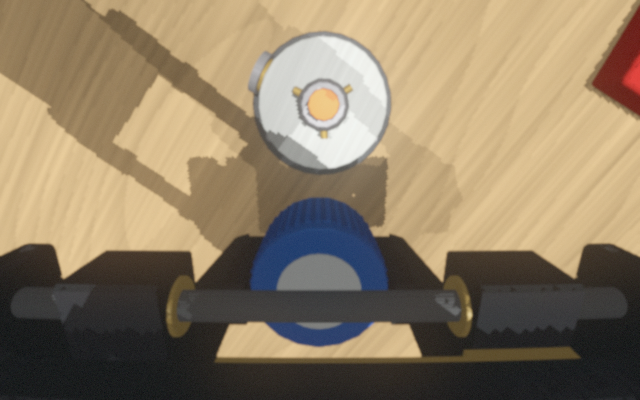

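The wrist camera looks almost straight down the housing axis. The plunger is at (323,104), the pins at (297,91),(349,89),(324,133), and the held cap's disc is at about (319,290). I'll fit these precisely.

```bash
python3 - <<'E'
from h import *
import pickle
np.set_printoptions(precision=1,suppress=True)
cm=pickle.load(open('w2.pkl','rb'));f=cv2.imread('pics/w2.png')
h=cv2.cvtColor(f,cv2.COLOR_BGR2HSV)
c=h[20:185,240:400]
# plunger
m=((c[...,0]>5)&(c[...,0]<20)&(c[...,1]>90)&(c[...,2]>150)).astype(np.uint8);m=cv2.morphologyEx(m,cv2.MORPH_OPEN,np.ones((9,9)))
k=max(cv2.findContours(m,0,1)[0],key=cv2.contourArea);(x,y),r=cv2.minEnclosingCircle(k);M=cv2.moments(k)
u=(M['m10']/M['m00']+240,M['m01']/M['m00']+20);print("plunger",u,r,plane(cm,u,107))
# flange
g=cv2.medianBlur(cv2.cvtColor(f,cv2.COLOR_BGR2GRAY),3)
cc=cv2.HoughCircles(g[20:190,230:410],cv2.HOUGH_GRADIENT_ALT,1,20,param1=150,param2=.6,minRadius=15,maxRadius=75)
for a in (cc[0] if cc is not None else []):
    u=(a[0]+230,a[1]+20);print("circ",u,a[2],plane(cm,u,66),plane(cm,u,92))
# held cap: blue blob + disc
T=np.array(cm['world_to_cam']);q=lambda P:cv2.projectPoints(np.array(P,float),cv2.Rodrigues(T[:3,:3])[0],T[:3,3],np.array(cm['mtx']),np.array(cm['dist_coeffs']))[0].reshape(-1,2)
p=np.array([573.2,-41.2,151.3]);a=np.linspace(0,6.28,73)
print("axis proj",q([p+[0,0,26],p+[0,0,-18]]))
ring=q([p+[28*np.cos(t),28*np.sin(t),26] for t in a]);print("top ring pred",ring.min(0),ring.max(0))
ring=q([p+[28*np.cos(t),28*np.sin(t),-18] for t in a]);print("low ring pred",ring.min(0),ring.max(0))
b=((h[...,0]>100)&(h[...,0]<125)&(h[...,1]>120)).astype(np.uint8);b[:190]=0
k=max(cv2.findContours(b,0,1)[0],key=cv2.contourArea);print("blue box",cv2.boundingRect(k))
d=f.copy();
for P in q([p+[28*np.cos(t),28*np.sin(t),26] for t in a]):cv2.circle(d,tuple(int(v) for v in P),0,(0,0,255),-1)
for P in q([p+[28*np.cos(t),28*np.sin(t),-18] for t in a]):cv2.circle(d,tuple(int(v) for v in P),0,(0,255,0),-1)
cv2.imwrite("pics/ov.png",cv2.resize(d[180:360,220:420],None,fx=3,fy=3,interpolation=cv2.INTER_CUBIC))
E
```

```text
plunger (321.0824530516432, 104.15698356807512) 15.70887565612793 [533.6  19.1 107. ]
circ (np.float32(323.0), np.float32(102.0)) 67.7988 [533.7  21.8  66. ] [533.8  21.1  92. ]
circ (np.float32(323.0), np.float32(102.0)) 22.410908 [533.7  21.8  66. ] [533.8  21.1  92. ]
axis proj [[316.2 291.2]
 [316.8 244.8]]
top ring pred [245.5 225. ] [386.8 348.8]
low ring pred [264.2 194. ] [369.5 290.9]
blue box (250, 199, 138, 91)
```

View pics/ov.png

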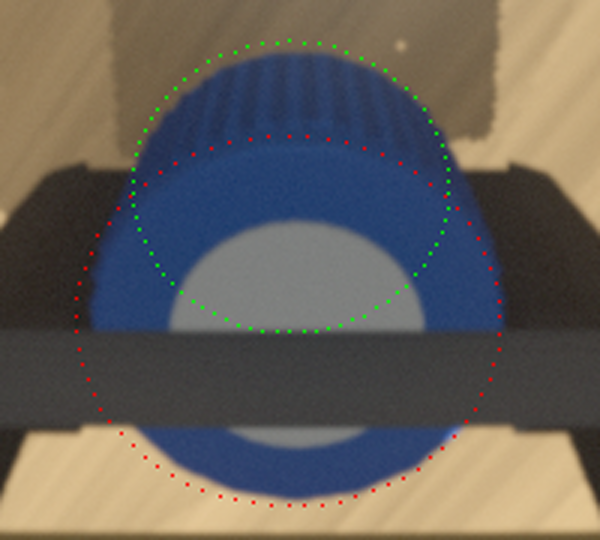

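```bash
python3 -c "
from h import *
p,y,z=heading();print(p,y,env.get_state()['wrist_force'],to(p,y,[532.2,19.7,p[2]]))"
```

```text
[573.3 -41.3 151.4] 35.1 [ 0.01853846  0.05488283 -0.4236249 ] [73.5  1.4  0. ]
```

```bash
python3 -m pendant '{"translation":[[5,0,0],[16,0,0],[32,1,0],[48,1,0],[62,1.4,0],[70,1.4,0],[73.5,1.4,0],[73.5,1.4,0],[73.5,1.4,0],[73.5,1.4,0],[73.5,1.4,0]],"rot":[[0,0,0],[0,0,0],[0,0,0],[0,0,0],[0,0,0],[0,0,0],[0,0,0],[0,0,0],[0,0,0],[0,0,0],[0,0,0]],"grip":[1,1,1,1,1,1,1,1,1,1,1]}'; python3 -c "
from h import *
p,y,z=heading();print(p,y,to(p,y,[532.2,19.7,p[2]]))"
```

```text
t: 9.78
eef_pos: [532.9, 18.1, 151.6]
orientation: [0.0, 0.462, 0.887, 0.0]
wrist_force: [0.1, -0.0, -1.7]
opening: 55.9
gripper_force: 25.0
[532.9  18.1 151.6] 34.97 [1.7 0.3 0. ]
```

```bash
python3 -m pendant '{"translation":[[1,0,3],[1.5,0.3,8],[1.5,0.3,14],[1.5,0.3,20],[1.5,0.3,26],[1.5,0.3,31],[1.5,0.3,34],[1.5,0.3,35],[1.5,0.3,35],[1.5,0.3,35],[1.5,0.3,35]],"rot":[[0,0,0],[0,0,0],[0,0,0],[0,0,0],[0,0,0],[0,0,0],[0,0,0],[0,0,0],[0,0,0],[0,0,0],[0,0,0]],"grip":[1,1,1,1,1,1,1,1,1,1,1]}'; python3 -c "
from h import *
for i in range(3):
  p,y,z=heading();print(p,y,to(p,y,[532.2,19.7,p[2]]))"
```

```text
t: 10.7
eef_pos: [532.2, 19.9, 116.8]
orientation: [0.0, 0.462, 0.887, 0.0]
wrist_force: [-0.3, -0.6, -1.1]
opening: 55.8
gripper_force: 25.0
[532.2  19.9 116.8] 35.0 [-0.2 -0.1  0. ]
[532.2  19.9 116.8] 35.0 [-0.2 -0.1  0. ]
[532.2  19.9 116.8] 35.0 [-0.2 -0.1  0. ]
```

Aligned. I'll descend slowly to just above pin contact (TCP about 98).

```bash
python3 -m pendant '{"translation":[[0,0,2],[0,0,4],[0,0,6],[0,0,8],[0,0,9.5],[0,0,10.5],[0,0,11],[0,0,11]],"rot":[[0,0,0],[0,0,0],[0,0,0],[0,0,0],[0,0,0],[0,0,0],[0,0,0],[0,0,0]],"grip":[1,1,1,1,1,1,1,1]}';  python3 -m pendant '{"translation":[[0,0,1],[0,0,2],[0,0,3],[0,0,4],[0,0,5],[0,0,6],[0,0,7],[0,0,7]],"rot":[[0,0,0],[0,0,0],[0,0,0],[0,0,0],[0,0,0],[0,0,0],[0,0,0],[0,0,0]],"grip":[1,1,1,1,1,1,1,1]}'
```

```text
t: 11.37
eef_pos: [531.7, 19.9, 105.3]
orientation: [-0.0, 0.462, 0.887, -0.0]
wrist_force: [-0.6, 0.2, -1.2]
opening: 56.0
gripper_force: 25.0
t: 12.03
eef_pos: [531.6, 19.9, 98.2]
orientation: [-0.0, 0.462, 0.887, -0.0]
wrist_force: [-0.2, 0.5, -1.0]
opening: 55.9
gripper_force: 25.0
```

```bash
python3 -m pendant '{"translation":[[0,0,1],[0,0,2],[0,0,2.5],[0,0,3],[0,0,3],[0,0,3]],"rot":[[0,0,0],[0,0,0],[0,0,0],[0,0,0],[0,0,0],[0,0,0]],"grip":[1,1,1,1,1,1]}'
```

```text
t: 12.53
eef_pos: [532.1, 19.9, 95.9]
orientation: [0.0, 0.462, 0.887, 0.0]
wrist_force: [-0.7, -0.1, 3.4]
opening: 55.7
gripper_force: 25.0
```

```bash
python3 -m pendant '{"translation":[[0,0,0.7],[0,0,1],[0,0,1],[0,0,1],[0,0,1],[0,0,1],[0,0,1],[0,0,1],[0,0,1],[0,0,1],[0,0,1],[0,0,1]],"rot":[[0,0,1],[0,0,3],[0,0,5],[0,0,7],[0,0,9],[0,0,11],[0,0,13],[0,0,15],[0,0,17],[0,0,19],[0,0,21],[0,0,22]],"grip":[1,1,1,1,1,1,1,1,1,1,1,1]}'
```

```text
t: 13.53
eef_pos: [532.1, 20.4, 94.1]
orientation: [0.0, 0.623, 0.782, 0.001]
wrist_force: [1.8, 1.9, -2.0]
opening: 55.9
gripper_force: 25.0
```

```bash
python3 -c "
from h import *
s=env.get_state();print(s['torque'],s['wrist_force'],heading())"; python3 -m pendant '{"translation":[[0,0,0.5],[0,0,1],[0,0,1.5],[0,0,1.5],[0,0,1.5]],"rot":[[0,0,0],[0,0,0],[0,0,0],[0,0,0],[0,0,0]],"grip":[1,1,1,1,1]}';python3 -c "
from h import *
s=env.get_state();print(s['torque'],s['wrist_force'],heading())"
```

```text
[ 0.26252898 -0.27584123  0.14317804] [ 1.84110766  1.8941092  -1.95567889] (array([532.1,  20.4,  94.1]), np.float64(12.89), array([ 8.e-04,  8.e-04, -1.e+00]))
t: 13.95
eef_pos: [532.6, 20.0, 93.4]
orientation: [0.001, 0.622, 0.783, 0.001]
wrist_force: [2.2, 2.3, 1.1]
opening: 56.1
gripper_force: 25.0
[ 0.3640023  -0.38974746  0.06842977] [2.15022009 2.27587992 1.11424054] (array([532.6,  20. ,  93.4]), np.float64(13.01), array([ 1.7e-03,  2.0e-04, -1.0e+00]))
```

```bash
python3 -m pendant '{"translation":[[0,0,0.5],[0,0,1],[0,0,1.5],[0,0,2],[0,0,2.5],[0,0,2.5],[0,0,2.5]],"rot":[[0,0,0],[0,0,0],[0,0,0],[0,0,0],[0,0,0],[0,0,0],[0,0,0]],"grip":[1,1,1,1,1,1,1]}';python3 -c "
from h import *
s=env.get_state();print(s['torque'],s['wrist_force'],heading())"
```

```text
t: 14.53
eef_pos: [532.5, 20.0, 90.7]
orientation: [0.001, 0.623, 0.783, 0.001]
wrist_force: [4.4, 3.4, 1.8]
opening: 55.7
gripper_force: 25.0
[ 0.45060991 -0.72261566  0.13851965] [4.42661562 3.35898948 1.81330816] (array([532.5,  20. ,  90.7]), np.float64(13.0), array([ 1.6e-03,  2.0e-04, -1.0e+00]))
```

The keyways are over the pins, since the cap is going down with little force. I'll relieve the small side load while continuing.

```bash
python3 -m pendant '{"translation":[[0.2,0.3,0],[0.3,0.6,0.5],[0.3,0.6,1],[0.3,0.6,1.5],[0.3,0.6,2],[0.3,0.6,2],[0.3,0.6,2]],"rot":[[0,0,-0.5],[0,0,-1],[0,0,-1.5],[0,0,-2],[0,0,-2],[0,0,-2],[0,0,-2]],"grip":[1,1,1,1,1,1,1]}';python3 -c "
from h import *
s=env.get_state();print(s['torque'],s['wrist_force'],heading())"
```

```text
t: 15.12
eef_pos: [532.2, 20.2, 88.5]
orientation: [-0.0, 0.609, 0.793, -0.0]
wrist_force: [1.3, 1.6, 3.8]
opening: 55.9
gripper_force: 25.0
[ 0.15234996 -0.27069178  0.05031179] [1.28946081 1.63741685 3.82238755] (array([532.2,  20.2,  88.5]), np.float64(14.99), array([-3.e-04, -2.e-04, -1.e+00]))
```

```bash
python3 -m pendant '{"translation":[[0,0,0],[0.1,0.1,0.5],[0.1,0.2,1],[0.1,0.2,1.5],[0.1,0.2,2],[0.1,0.2,2.5],[0.1,0.2,3],[0.1,0.2,3.5],[0.1,0.2,4],[0.1,0.2,4],[0.1,0.2,4]],"rot":[[0,0,0],[0,0,-0.5],[0,0,-1],[0,0,-1],[0,0,-1],[0,0,-1],[0,0,-1],[0,0,-1],[0,0,-1],[0,0,-1],[0,0,-1]],"grip":[1,1,1,1,1,1,1,1,1,1,1]}' 40;python3 -c "
from h import *
s=env.get_state();print(s['torque'],s['wrist_force'],heading())"
```

```text
t: 16.03
eef_pos: [532.2, 20.2, 84.8]
orientation: [-0.0, 0.602, 0.799, -0.0]
wrist_force: [-0.0, -0.2, 8.1]
opening: 55.6
gripper_force: 40.0
[-0.04474886  0.11989141  0.01274605] [-3.38796418e-03 -2.31517992e-01  8.13895541e+00] (array([532.2,  20.2,  84.8]), np.float64(16.03), array([-8.e-04, -4.e-04, -1.e+00]))
```

```bash
python3 -m pendant '{"translation":[[0,0,0.4],[0,0,0.8],[0,0,1.2],[0,0,1.6],[0,0,2],[0,0,2],[0,0,2],[0,0,2]],"rot":[[0,0,0],[0,0,0],[0,0,0],[0,0,0],[0,0,0],[0,0,0],[0,0,0],[0,0,0]],"grip":[1,1,1,1,1,1,1,1]}';python3 -c "
from h import *
s=env.get_state();print(s['torque'],s['wrist_force'],heading())"
```

```text
t: 16.7
eef_pos: [532.2, 20.2, 84.3]
orientation: [-0.0, 0.602, 0.799, -0.0]
wrist_force: [-5.6, 0.4, 18.5]
opening: 55.7
gripper_force: 40.0
[ 0.05005421  0.77791046 -0.02136257] [-5.63068108  0.3605978  18.4718416 ] (array([532.2,  20.2,  84.3]), np.float64(16.03), array([-9.e-04, -5.e-04, -1.e+00]))
```

```bash
python3 -m pendant '{"translation":[[0.1,-0.2,0],[0.1,-0.4,0.1],[0.2,-0.6,0.2],[0.2,-0.6,0.4],[0.2,-0.6,0.4],[0.2,-0.6,0.4],[0.2,-0.6,0.4]],"rot":[[0,0,0],[0,0,0],[0,0,0],[0,0,0],[0,0,0],[0,0,0],[0,0,0]],"grip":[1,1,1,1,1,1,1]}';python3 -c "
from h import *
s=env.get_state();print(s['torque'],s['wrist_force'],heading())
a=env.grab_frame('scene')[150:240,290:390];b=env.grab_frame('side')[140:230,250:350]
cv2.imwrite('pics/fin.png',cv2.resize(np.hstack([a,b])[:,:,::-1],None,fx=4,fy=4,interpolation=cv2.INTER_CUBIC))"
```

```text
t: 17.28
eef_pos: [532.2, 20.2, 84.3]
orientation: [0.0, 0.602, 0.799, -0.0]
wrist_force: [-4.1, -0.4, 19.8]
opening: 55.6
gripper_force: 40.0
[-0.08142832  0.78293115  0.03087356] [-4.07361534 -0.44297763 19.76389739] (array([532.2,  20.2,  84.3]), np.float64(16.03), array([ 3.e-04, -6.e-04, -1.e+00]))
```

View pics/fin.png

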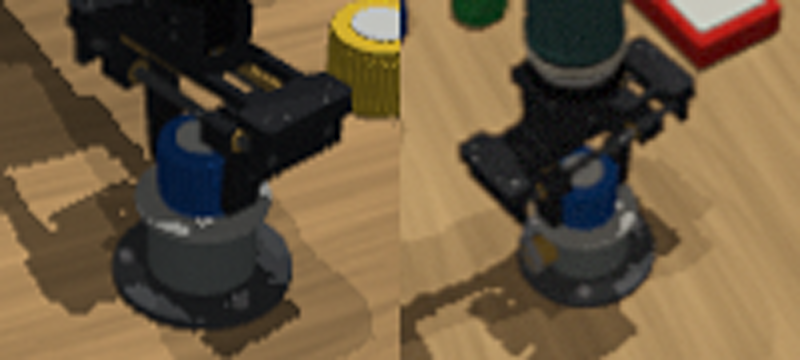

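In both views the cap sits on the flange with no gap (scene crop about (190,205), side crop about (590,220)). The firm stop at TCP z 84.3 mm matches 66 mm plus the 18.5 mm grasp height. I'm handing it in while holding about 20 N of push.

```bash
python3 -c "
from cell import env
print(env.hand_in())"
```

```text
the job is handed in; nothing more can be done
None
```

The blue cap is on the housing with its keyways over the pins and its rim on the flange; I handed the job in at about 17 s while holding it down with about 20 N, without touching the tape, spray can or red case (no verdict was returned).

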